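Bolt the crucible dry-case with its safety catch

ROBOT

A 6-joint arm with a two-finger parallel gripper is mounted at the origin on the work surface. World frame = base frame: x ahead of the robot, y to its left, z up, the work surface at z = 0. Lengths are in m, angles in rad, forces in N, time in s.
With the tool pointing down it reaches from about 0.375 to 0.975 m from the base axis. Payload 3.8 kg.
Tool frame: the origin (TCP) lies at the very end of the fingers, on their centre line; the grasp point (between the pads) lies 19 mm behind it (bot.grip_point_offset is the distance from the TCP to the grasp point, in m); z points along the fingers, x is the direction in which the jaws open and shut, and the axes are right-handed (so a half turn about z gives the same grasp; the last joint's range is limited). The gripper opens to 85 mm and grips with 20 to 120 N. Pads are 22 mm wide; open, the fingers measure 114 mm over their backs; the gripper's body (76 mm by 85 mm) begins 54 mm behind the grasp point. The pads swing forward as they close: fully open they stand 13 mm farther back than shut.
Start: joints at [-0.037, 0.264, 1.604, -0, 1.274, -0.037], TCP at [0.675, -0, 0.231] pointing down, gripper open.
Joint ranges: [-2.63, 2.63], [-0.94, 2.18], [0.31, 2.57], [-1.31, 4.45], [0, 2.66], [-2.55, 2.55]. Speed limits (rad/s): [2.57, 2.57, 3.14, 3.14, 3.14, 3.14].

INTERFACE

Orientations are given as a rotation vector (axis times angle).
In Python, from workcell import bot, read_camera gives the robot as it stands.
- The arm moves only by the tool arm_command, never from a script. Its argument "rows" is a list of rows, each an object with "delta_rot": the turn, a rotation vector about the tool's x, y, z in rad, a list of three; "xyz": the shift along the tool's x, y, z in m, a list of three; "gripper": the finger opening in m, from 0 to 0.0854. A call has 1 to 12 rows; each row shifts and turns the commanded pose from where the row before left it, along the tool's axes as they then stand; what a row does not reach is not made up. A row lasts 1/10 s, in which the tool goes at most 50 mm and 8.59 degrees, less where a joint would pass 70% of its speed; a pose out of reach is approached as far as the arm can. A call is refused whole if a number of a shift passes 0.05 or a number of a turn 0.15, either way. A call with a gripper value outside its range is refused whole. The fingers move at their own pace and stop on an object; "force" is the grip in N (left out, the last holds). Time passes only in rows, so rows that do not move let the fingers close. It gives the time, the measured TCP pose, the force and the opening at its end, in the units of the state.
- bot.read_state(): the state, without advancing time (a new reading comes with each control period).
- read_camera(name): name is "scene" or "side" or "wrist"; returns a dict with "pixels" (384x512x3 uint8, red, green, blue), "range_z" (384x512 float32, m along the optical axis (not along the pixel's ray), 0 where there is no reading), "intrinsics" (3x3 intrinsics, pixels), "camera_from_world" (4x4, takes a point from world to camera coordinates). Camera axes: x right, y up, looking along -z (the intrinsics and any distortion apply to the point x, -y, -z); pixel columns grow to the right and rows downward; lengths in m; the calibration is good to about 2 mm. A picture is of the moment at which its call begins.
- bot.finish_job(): hands the job in, once; it reports no verdict.
The state is a dict: "time": time; "q": joint angles; "joint_vel": joint speeds; "joint_torque": joint torques, N m; "tool_pos": TCP position; "tcp_rot": TCP orientation; "wrist_force": force on the tool from outside, world axes, zero at the start; "torque": the same for the moment, N m; "width": opening from 0.0 (shut) to 1.0 (fully open).
Only numpy, scipy, OpenCV 4.12 (cv2) and the standard library are available. Lean on these libraries where they do the work, as an engineer would, in place of code of your own. Each camera call takes 0.05 s, during which the arm holds its last target.

TASK

Lock the lid of the crucible case: press the long yellow spring catch down with one fingertip and, keeping it held down all the way, push the red tab of the bolt with the other fingertip until the bolt is fully home in the keeper on the lid. Then let go, so that the catch springs back up and locks the bolt. Only press and push, grasp nothing, and leave the crucible, the jar and the scoop block where they stand.

Things in the scene. Friction and masses are not known exactly. Their poses are not given: they have to be found in the camera images.
- case: White steel crucible case fixed to the bench, 350 x 300 mm; origin on the bench under the lock, z up. Its x axis (the way the bolt is pushed) points away from the robot, within 0.5 rad of straight ahead. Front deck x = -90 to 70 mm, 70 mm above the bench, carries bolt and catch; beyond it a blue-framed clear lid, 72 mm high, to x = 260 mm
- keeper (a point): Dark steel keeper on the lid's near edge that the bolt enters: 26 mm along the case's x, 34 mm wide; this point is the centre of its top, 96 mm above the bench. Two dark bolt guides, up to 94 mm high, stand between the red tab and the keeper, in line with them
- bolt (a joint): Travel of the bolt along the case's +x: 0 drawn back, 0.040 m fully home in the keeper (end stop). Starts at 0 to 0.006. Friction about 2 N; stays where it is left. While the catch is up its tooth stops the bolt at about 0.0075; with the bolt home and the catch let go, the tooth rises behind it and locks it
- bolt_push (a point): On the rear (-x) face of the bolt's red upright tab, mid-width, 40 mm above the deck; moves with the bolt. The tab is 28 mm wide (case's y = 13 to 41 mm), 8 mm thick, and rises from 6 to 52 mm above the deck. Behind it the deck is bare for 54 mm or more: a fingertip can stand there, 20 to 50 mm above the deck, and push it along +x
- catch (a joint): How far the catch is pressed straight down: 0 up, 0.012 m on its lower stop. The spring pushes back with about 2.5 N at the top and 7 N at the bottom and brings it up again when let go. Pressed deeper than about 0.005 the tooth clears the bolt; 0.008 to 0.012 is well held down
- catch_top (a point): Centre of the flat top of the yellow press bar; moves with it; when up, 38 mm above the deck. The bar is 81 mm long along the case's x (-68 to 13 mm), 28 mm wide (case's y = -41 to -13 mm), its centre line 54 mm to the -y side of the tab's. It goes down evenly wherever it is pressed, and a fingertip may slide along it while pressing
- crucible_mid (a point): Loose white ceramic crucible standing on the case's deck to the side of the lock, 44 mm across and 38 mm high; point at its centre. To be left alone
- jar_mid (a point): Loose amber jar with black cap on the bench beside the case, 48 mm across, 60 mm high; point at its centre. To be left alone
- block_mid (a point): Loose wooden block 50 x 50 x 30 mm with a steel pin and blue ball on top (84 mm high in all), on the bench beside the case; point on its axis 20 mm above the bench. To be left alone

How it is judged:
By the outcome, as a careful person would: the job done as asked, in the order asked, and still so for the second after the job is handed in, with the robot touching nothing.
It also fails if it takes over 38 s, if anything falls off the work surface, if the arm or the gripper's body presses on something with over 40 N, if the wrist force passes 120 N, or if a joint passes its speed limit or range.

## Working session

There is one attempt and no reset: what is moved stays moved. The work goes in short steps, Python scripts to look and compute and a tool call to move; the robot and the scene stay as the last step left them, time stands still between calls to the robot, and variables do not carry over. Pictures are saved under pics/ and viewed, and the job is handed in when it is done.

Besides the shell and the picture viewer there is one more tool, called after "Emit:" as name(argument=value, ...), one argument or row to a line, values as JSON. arm_command: Moves the arm, as the interface text tells. Its arguments: {"type":"object","properties":{"rows":{"type":"array","items":{"type":"object","properties":{"delta_rot":{"type":"array","items":{"type":"number"}},"xyz":{"type":"array","items":{"type":"number"}},"gripper":{"type":"number"}}}},"force":{"type":"number"}},"required":["rows"]}

```bash
mkdir -p pics; ls; cat > h.py <<'E'
import numpy as np,cv2
from workcell import bot,read_camera
def snap(n,f):
    c=read_camera(n); cv2.imwrite('pics/'+f,cv2.cvtColor(c['pixels'],cv2.COLOR_RGB2BGR)); np.savez('pics/'+f[:-4]+'.npz',**c); return c
def cloud(c):
    K=c['intrinsics'];z=c['range_z'];v,u=np.mgrid[:z.shape[0],:z.shape[1]]
    x=(u-K[0,2])/K[0,0]*z;y=(v-K[1,2])/K[1,1]*z
    P=np.stack([x,-y,-z,np.ones_like(z)],-1)
    return (P@np.linalg.inv(c['camera_from_world']).T)[...,:3]
E
python3 - <<'E'
from h import *
for n in('scene','side','wrist'):
    c=snap(n,n+'0.png'); print(n,c['camera_from_world'],c['intrinsics'])
s=bot.read_state();print(s)
E
```

```text
pics
scene [[-0.36885531  0.92946007 -0.00705212  0.18945888]
 [-0.56480317 -0.21810296  0.7958822   0.26391304]
 [ 0.73820264  0.29754844  0.60541043 -1.34381848]
 [ 0.          0.          0.          1.        ]] [[351.29976867   0.         251.26744878]
 [  0.         351.29976867 190.38608704]
 [  0.           0.           1.        ]]
side [[ 0.96608242 -0.25787857  0.01354247 -0.58151722]
 [ 0.12593803  0.51628347  0.84710743 -0.17176821]
 [-0.22544261 -0.81667008  0.5312491  -0.75226611]
 [ 0.          0.          0.          1.        ]] [[434.72006153   0.         257.66756297]
 [  0.         434.72006153 189.70848913]
 [  0.           0.           1.        ]]
wrist [[ 9.99997847e-01  5.29925975e-04 -2.00619474e-03 -6.75557435e-01]
 [-1.15312470e-03  9.45722567e-01 -3.24973070e-01  4.19183730e-02]
 [ 1.72509197e-03  3.24974684e-01  9.45721142e-01 -3.81058913e-01]
 [ 0.00000000e+00  0.00000000e+00  0.00000000e+00  1.00000000e+00]] [[298.6532869    0.         250.20253697]
 [  0.         298.6532869  187.87554339]
 [  0.           0.           1.        ]]
{'time': 0.15, 'q': array([-3.69247708e-02,  2.64612703e-01,  1.60510302e+00,  4.10353725e-06,
        1.27371402e+00, -3.69388425e-02]), 'joint_vel': array([ 7.17585184e-05, -2.21199740e-03, -1.65144886e-03,  4.81835578e-04,
       -2.44321816e-04,  1.12002655e-03]), 'joint_torque': array([-4.44535381e-04, -5.15905774e+01, -3.67958951e+01, -2.06692371e-04,
        8.09489022e-03,  2.50629785e-05]), 'tool_pos': array([6.74407013e-01, 4.70153306e-06, 2.30202995e-01]), 'tcp_rot': array([-3.14151958e+00, -2.02107077e-05,  2.88344159e-03]), 'wrist_force': array([-0.18713186,  0.80679101,  0.35957787]), 'torque': array([-0.0214855 , -0.02338299, -0.01080084]), 'width': 0.998545469322751}
```

View pics/scene0.png

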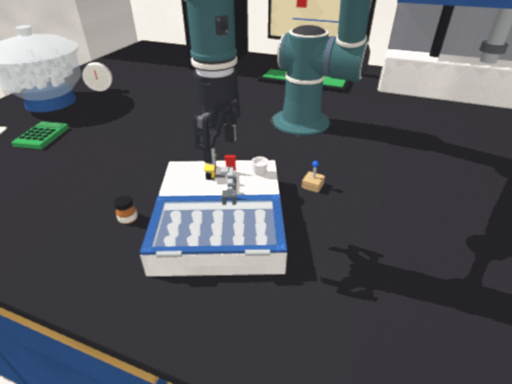

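View pics/side0.png

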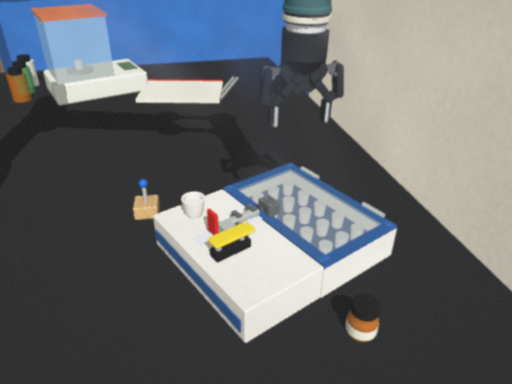

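View pics/wrist0.png

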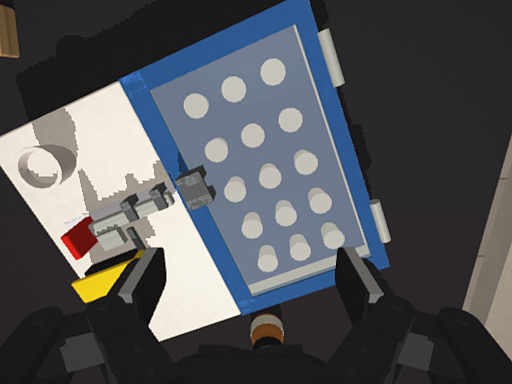

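```bash
python3 - <<'E'
from h import *
for n in('side','wrist','scene'):
    c=np.load(f'pics/{n}0.npz'); P=cloud(c); hsv=cv2.cvtColor(c['pixels'],cv2.COLOR_RGB2HSV)
    H,S,V=[hsv[...,i].astype(int) for i in range(3)]
    ok=(c['range_z']>0)&(abs(P[...,2]-.1)<.06)&(P[...,0]>.3)&(P[...,0]<1.0)&(abs(P[...,1])<.3)
    for nm,m in(('yel',(abs(H-27)<8)&(S>150)&(V>80)),('red',((H<6)|(H>174))&(S>160)&(V>80)),('blue',(abs(H-112)<10)&(S>150)&(V>80))):
        m=(m&ok).astype(np.uint8)
        k,l,st,ce=cv2.connectedComponentsWithStats(m)
        for i in range(1,k):
            if st[i,4]<15: continue
            q=P[l==i]; z=q[:,2]
            print(n,nm,st[i],'med',np.median(q,0).round(4),'z',np.percentile(z,[2,50,98]).round(4))
            if nm=='yel':
                t=q[abs(z-.108)<.006]; 
                if len(t)>10:
                    r=cv2.minAreaRect((t[:,:2]*1000).astype(np.float32)); print('  top',t.mean(0).round(4),r)
                    u,s,vt=np.linalg.svd(t[:,:2]-t[:,:2].mean(0)); print('  dir',np.degrees(np.arctan2(vt[0,1],vt[0,0])))
            if nm=='red':
                print('  box',cv2.minAreaRect((q[:,:2]*1000).astype(np.float32)))
            if nm=='blue' and len(q)>500:
                print('  box',cv2.minAreaRect((q[abs(z-.072)<.006][:,:2]*1000).astype(np.float32)))
E
```

```text
side yel [209 223  46  25 546] med [ 0.5226 -0.1165  0.1087] z [0.0891 0.1087 0.1104]
  top [ 0.5234 -0.1167  0.1085] ((524.593017578125, -113.77793884277344), (79.43592071533203, 28.12875747680664), 22.928421020507812)
  dir -157.70348356022683
side red [208 210  10  24 187] med [ 0.5004 -0.0706  0.1051] z [0.0826 0.1051 0.1234]
  box ((500.2028503417969, -67.70992279052734), (6.814748287200928, 24.224727630615234), 30.416046142578125)
side blue [ 286  164  110  103 1143] med [ 0.7437 -0.139   0.0728] z [0.07   0.0728 0.0746]
  box ((691.8667602539062, -16.52142333984375), (186.54983520507812, 297.9664001464844), 22.902477264404297)
side blue [225 175  40  29 288] med [0.5791 0.0812 0.0729] z [0.071  0.0729 0.0747]
side blue [139 179   8   8  55] med [0.3879 0.1359 0.0804] z [0.0719 0.0804 0.0853]
side blue [261 212  15  14  55] med [ 0.6101 -0.0462  0.073 ] z [0.0719 0.073  0.0744]
wrist yel [  72  250   73   53 1099] med [ 0.516  -0.1116  0.1075] z [0.0973 0.1075 0.1088]
  top [ 0.5159 -0.1117  0.1074] ((528.1339111328125, -110.02186584472656), (81.46343994140625, 27.8871364593505
[... 672 characters left out ...]
0  13  70] med [ 0.5565 -0.0955  0.1075] z [0.0833 0.1075 0.1094]
  top [ 0.5556 -0.0974  0.1076] ((554.5345458984375, -98.12873077392578), (24.083629608154297, 24.676597595214844), 16.772951126098633)
  dir 77.4233367476365
scene red [225 155  11  14 100] med [ 0.5054 -0.0623  0.1129] z [0.0913 0.1129 0.1234]
  box ((504.0078430175781, -62.87571334838867), (10.35611343383789, 26.544858932495117), 24.76631736755371)
scene blue [313 161   6   6  28] med [0.3935 0.142  0.0788] z [0.0729 0.0788 0.0841]
scene blue [ 141  195  146   59 1781] med [0.7232 0.0017 0.0723] z [0.0701 0.0723 0.0741]
  box ((695.6364135742188, -12.5447998046875), (185.6922607421875, 299.7400817871094), 22.75472068786621)
```

```bash
python3 - <<'E'
import cv2
a=cv2.imread('pics/side0.png')[170:290,140:300];cv2.imwrite('pics/side0z.png',cv2.resize(a,None,fx=5,fy=5,interpolation=cv2.INTER_CUBIC))
a=cv2.imread('pics/wrist0.png')[130:320,0:260];cv2.imwrite('pics/wrist0z.png',cv2.resize(a,None,fx=3,fy=3,interpolation=cv2.INTER_CUBIC))
E
```

```text
(no output)
```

View pics/side0z.png

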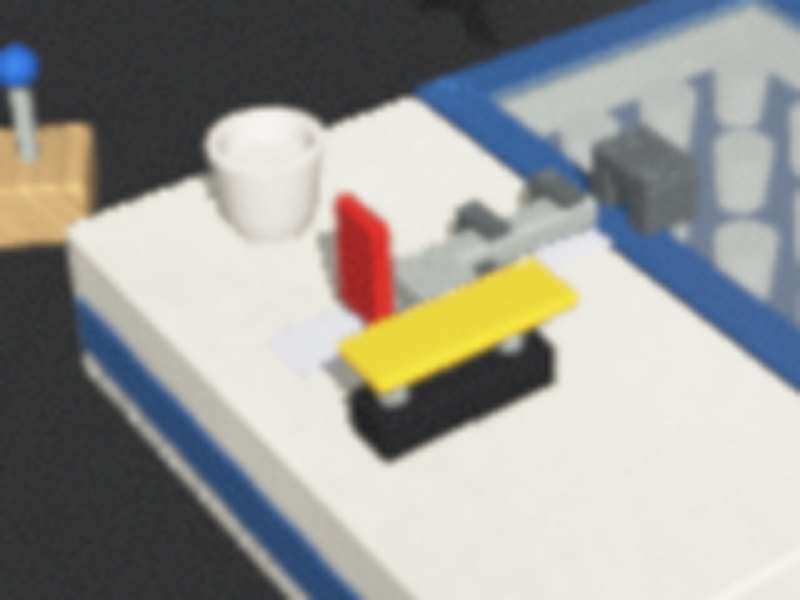

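View pics/wrist0z.png

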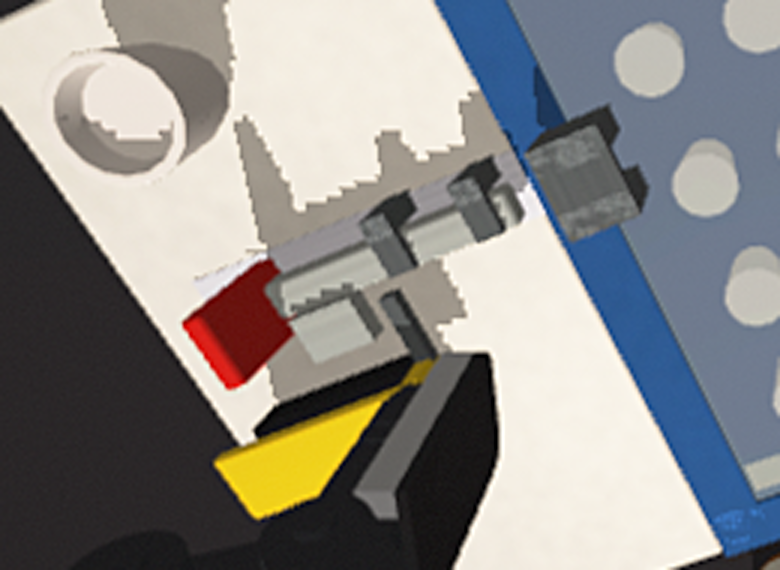

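```bash
python3 - <<'E'
from h import *
a=np.radians(22.7);R=np.array([[np.cos(a),np.sin(a)],[-np.sin(a),np.cos(a)]])
O=np.array([.4718,-.2785])
print('origin world',R.T@O)
for n in('side','wrist','scene'):
    c=np.load(f'pics/{n}0.npz'); P=cloud(c); hsv=cv2.cvtColor(c['pixels'],cv2.COLOR_RGB2HSV)
    H,S,V=[hsv[...,i].astype(int) for i in range(3)]
    Q=P[...,:2]@R.T-O; z=P[...,2]
    near=(c['range_z']>0)&(abs(Q[...,0])<.12)&(abs(Q[...,1])<.12)
    m=near&((H<6)|(H>174))&(S>160)&(V>60)&(z>.078)
    t=m&(abs(z-.122)<.003)
    for nm,k in(('tab',m),('tabtop',t)):
        print(n,nm,k.sum(),(np.percentile(Q[k],[2,10,50,90,98],axis=0)*1e3).round(1).tolist() if k.any() else '')
    m=near&(abs(H-27)<8)&(S>150)&(abs(z-.108)<.004)
    if m.any(): print(n,'bar',(np.percentile(Q[m],[0,2,50,98,100],axis=0)*1e3).round(1).tolist(), np.median(z[m]))
    m=near&(Q[...,1]>.05)&(z>.085)&(z<.115)&(S<80)
    if m.any(): print(n,'cruc',(np.percentile(Q[m],[1,50,99],axis=0)*1e3).round(1).tolist())
    d=near&(abs(z-.07)<.004)&(S<60); print(n,'deck z',np.median(z[d]))
E
```

```text
origin world [ 0.5427283  -0.07485639]
side tab 187 [[-38.6, 11.8], [-38.2, 12.6], [-37.3, 20.2], [-34.1, 31.5], [-32.5, 33.9]]
side tabtop 35 [[-37.9, 12.3], [-37.5, 13.3], [-36.1, 20.7], [-34.0, 31.6], [-33.0, 33.1]]
side bar [[-71.5, -43.1], [-70.1, -41.9], [-35.0, -31.7], [4.9, -17.0], [8.0, -14.9]] 0.10874469531738118
side cruc [[-48.7, 81.4], [-30.6, 95.3], [-8.1, 119.7]]
side deck z 0.07091400339870596
wrist tab 829 [[-33.3, 14.0], [-30.4, 16.4], [-27.0, 28.4], [-26.2, 38.6], [-25.9, 40.3]]
wrist tabtop 229 [[-33.9, 14.1], [-32.9, 16.2], [-29.2, 27.0], [-26.8, 37.4], [-26.2, 39.6]]
wrist bar [[-67.7, -41.0], [-65.6, -39.1], [-41.0, -22.6], [-1.3, -13.4], [13.2, -12.8]] 0.10751006326995152
wrist cruc [[-44.4, 83.8], [-25.2, 103.0], [-3.1, 119.6]]
wrist deck z 0.06970548529783366
scene tab 100 [[-35.9, 13.1], [-32.0, 17.2], [-29.5, 26.1], [-27.4, 35.7], [-26.7, 39.2]]
scene tabtop 27 [[-36.5, 13.2], [-35.8, 15.9], [-30.6, 26.2], [-28.0, 36.7], [-26.7, 39.3]]
scene bar [[-10.9, -37.7], [-10.1, -37.5], [3.1, -26.5], [12.6, -14.3], [13.5, -14.1]] 0.10790456612993327
scene cruc [[-45.7, 83.3], [-17.0, 101.9], [-4.0, 119.7]]
scene deck z 0.07029591200932173
```

Emit:
arm_command(
  rows=[
    {"xyz":[-0.036,0.019,0],"delta_rot":[0,0,0],"gripper":0.044},
    {"xyz":[-0.036,0.019,0],"delta_rot":[0,0,0],"gripper":0.044},
    {"xyz":[-0.036,0.019,0],"delta_rot":[0,0,0],"gripper":0.044},
    {"xyz":[-0.036,0.019,0],"delta_rot":[0,0,0],"gripper":0.044},
    {"xyz":[-0.036,0.019,0],"delta_rot":[0,0,0],"gripper":0.044},
    {"xyz":[0,0,0],"delta_rot":[0,0,0.14],"gripper":0.044},
    {"xyz":[0,0,0],"delta_rot":[0,0,0.14],"gripper":0.044},
    {"xyz":[0,0,0],"delta_rot":[0,0,0.14],"gripper":0.044},
    {"xyz":[0,0,0],"delta_rot":[0,0,0.14],"gripper":0.044},
    {"xyz":[0,0,0],"delta_rot":[0,0,0.14],"gripper":0.044},
    {"xyz":[0,0,0],"delta_rot":[0,0,0.14],"gripper":0.044},
    {"xyz":[0,0,0],"delta_rot":[0,0,0.14],"gripper":0.044},
  ],
)

```text
time: 1.35
tool_pos: [0.4947, -0.0949, 0.2309]
tcp_rot: [2.768, -1.486, -0.001]
wrist_force: [0.7, 0.3, -0.4]
width: 0.513
```

Emit:
arm_command(
  rows=[
    {"xyz":[0,0,0],"delta_rot":[0,0,0.14],"gripper":0.044},
    {"xyz":[0,0,0],"delta_rot":[0,0,0.055],"gripper":0.044},
    {"xyz":[0,0,0],"delta_rot":[0,0,0],"gripper":0.044},
  ],
)

```text
time: 1.65
tool_pos: [0.4947, -0.0949, 0.2309]
tcp_rot: [2.615, -1.741, -0.001]
wrist_force: [0.7, 0.4, 0.5]
width: 0.512
```

```bash
cat >> h.py <<'E'
from scipy.spatial.transform import Rotation as Ro
A=np.radians(22.7);RC=np.array([[np.cos(A),np.sin(A)],[-np.sin(A),np.cos(A)]]);OC=np.array([.5427,-.0749])
def st():
    s=bot.read_state();M=Ro.from_rotvec(s['tcp_rot']).as_matrix()
    p=RC@(s['tool_pos'][:2]-OC)
    f=RC@s['wrist_force'][:2]
    print('t',s['time'],'case xy mm',(p*1e3).round(1),'z',s['tool_pos'][2].round(4),'tool x yaw',np.degrees(np.arctan2(M[1,0],M[0,0])).round(2),'zaxis',M[:,2].round(4),'F case',f.round(2),s['wrist_force'][2].round(2),'tq',s['torque'].round(2),'w',s['width'])
E
python3 - <<'E'
from h import *
st()
for n in('wrist','side'): snap(n,n+'1.png')
E
```

```text
t 1.65 case xy mm [-52.   0.] z 0.2309 tool x yaw -67.32 zaxis [-6.e-04  1.e-04 -1.e+00] F case [0.77 0.15] 0.54 tq [ 0.02 -0.    0.01] w 0.5117324867123305
```

View pics/wrist1.png

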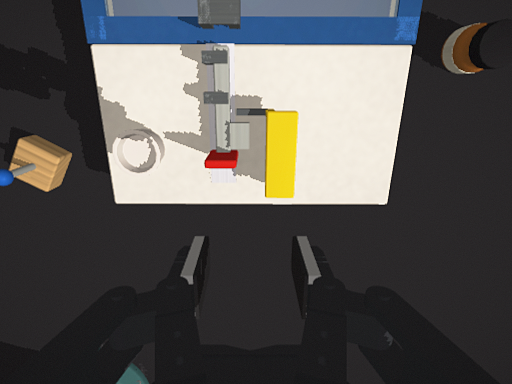

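View pics/side1.png

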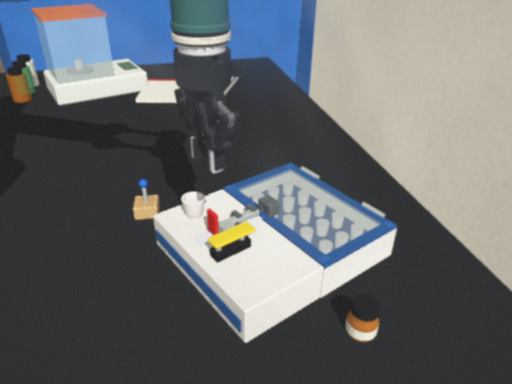

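```bash
python3 - <<'E'
from h import *
c=np.load('pics/wrist1.npz');P=cloud(c);z=P[...,2];Q=(P[...,:2]-OC)@RC.T
hsv=cv2.cvtColor(c['pixels'],cv2.COLOR_RGB2HSV);H,S,V=[hsv[...,i].astype(int) for i in range(3)]
near=(c['range_z']>0)&(np.linalg.norm(Q,axis=-1)<.12)
p=lambda k:(np.percentile(Q[k],[1,10,50,90,99],axis=0)*1e3).round(1).tolist()
m=near&((H<6)|(H>174))&(S>160)&(z>.117);print('tabtop',p(m),np.median(z[m]))
m=near&(abs(H-27)<8)&(S>150)&(abs(z-.108)<.005);print('bar',p(m),np.median(z[m]))
for s in(-1,1):
    m=(z>.215)&(z<.28)&(c['range_z']>0)&(Q[...,1]*s>0)&(abs(Q[...,1])<.06)&(abs(Q[...,0]+.05)<.03)
    print('finger',s,m.sum(),np.percentile(z[m],[0,1,5]))
    zm=np.percentile(z[m],1);k=m&(z<zm+.004);print(p(k))
E
```

```text
tabtop [[-34.0, 12.5], [-33.2, 15.0], [-30.0, 26.2], [-27.0, 36.7], [-26.6, 39.3]] 0.12153548711289053
bar [[-66.0, -40.5], [-58.0, -38.0], [-24.2, -27.2], [5.8, -16.3], [12.4, -13.9]] 0.10774922413871568
finger -1 2342 [0.23216101 0.23534029 0.23983091]
[[-60.8, -33.2], [-57.5, -27.4], [-45.3, -22.4], [-38.9, -22.2], [-38.7, -22.2]]
finger 1 2335 [0.23201336 0.23544232 0.2398011 ]
[[-60.2, 21.6], [-57.5, 21.6], [-45.5, 21.8], [-39.1, 26.4], [-38.9, 31.4]]
```

Emit:
arm_command(
  rows=[
    {"xyz":[0,0.002,0.03],"delta_rot":[0,0,0],"gripper":0.044},
    {"xyz":[0,0,0.03],"delta_rot":[0,0,0],"gripper":0.044},
    {"xyz":[0,0,0.03],"delta_rot":[0,0,0],"gripper":0.044},
    {"xyz":[0,0,0.02],"delta_rot":[0,0,0],"gripper":0.044},
    {"xyz":[0,0,0.006],"delta_rot":[0,0,0],"gripper":0.044},
    {"xyz":[0,0,0],"delta_rot":[0,0,0],"gripper":0.044},
  ],
)

```text
time: 2.35
tool_pos: [0.4924, -0.0956, 0.1144]
tcp_rot: [2.615, -1.74, -0.003]
wrist_force: [0.2, -0.4, -0.1]
width: 0.512
```

```bash
python3 - <<'E'
from h import *
st()
for n in('wrist','side'): snap(n,n+'2.png')
a=cv2.imread('pics/side2.png')[150:270,140:300];cv2.imwrite('pics/side2z.png',cv2.resize(a,None,fx=5,fy=5,interpolation=cv2.INTER_CUBIC))
E
```

```text
t 2.35 case xy mm [-54.4   0.3] z 0.1144 tool x yaw -67.29 zaxis [-2.2e-03  6.0e-04 -1.0e+00] F case [ 0.03 -0.44] -0.1 tq [-0.01 -0.01 -0.02] w 0.512471678880771
```

View pics/wrist2.png

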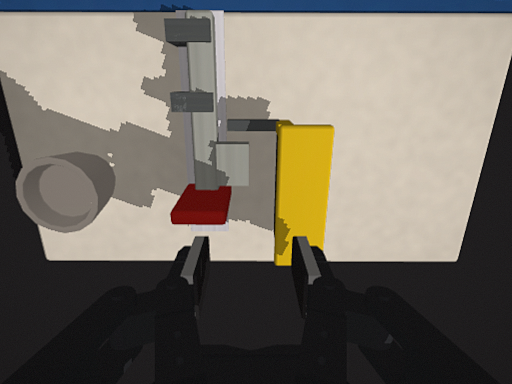

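View pics/side2z.png

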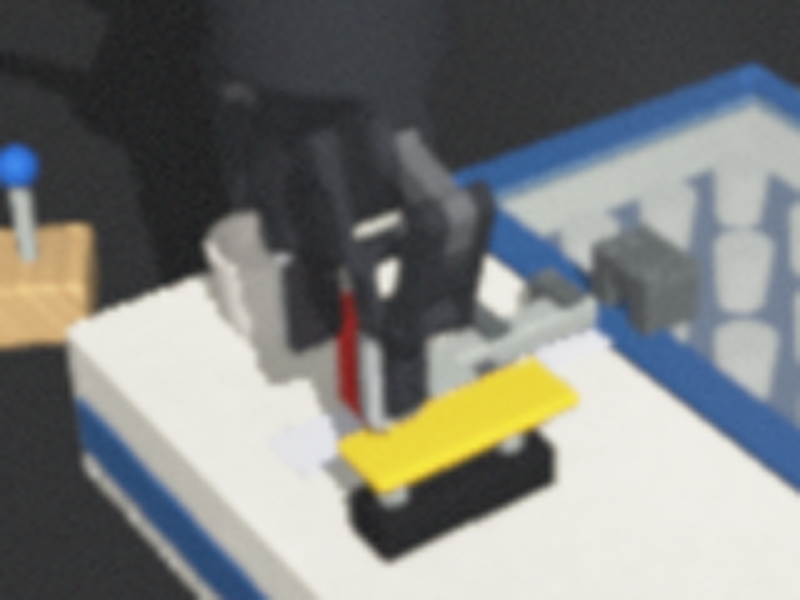

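Emit:
arm_command(
  rows=[
    {"xyz":[0,0,0.004],"delta_rot":[0,0,0],"gripper":0.044},
    {"xyz":[0,0,0.004],"delta_rot":[0,0,0],"gripper":0.044},
    {"xyz":[0,0,0.003],"delta_rot":[0,0,0],"gripper":0.044},
    {"xyz":[0,0,0],"delta_rot":[0,0,0],"gripper":0.044},
    {"xyz":[0,0,0],"delta_rot":[0,0,0],"gripper":0.044},
  ],
)

```text
time: 2.95
tool_pos: [0.4936, -0.0959, 0.1048]
tcp_rot: [-2.615, 1.741, -0.002]
wrist_force: [0.6, -0.1, 2.3]
width: 0.514
```

Emit:
arm_command(
  rows=[
    {"xyz":[0,0,0.003],"delta_rot":[0,0,0],"gripper":0.044},
    {"xyz":[0,0,0.003],"delta_rot":[0,0,0],"gripper":0.044},
    {"xyz":[0,0,0],"delta_rot":[0,0,0],"gripper":0.044},
    {"xyz":[0,0,0],"delta_rot":[0,0,0],"gripper":0.044},
  ],
)

```text
time: 3.35
tool_pos: [0.4936, -0.0959, 0.0986]
tcp_rot: [-2.615, 1.741, -0.001]
wrist_force: [-0.3, -0.7, 4.9]
width: 0.516
```

```bash
cat > m.py <<'E'
from h import *
import sys
k=sys.argv[1]; st()
c=snap('wrist',f'wrist{k}.png');P=cloud(c);z=P[...,2];Q=(P[...,:2]-OC)@RC.T
hsv=cv2.cvtColor(c['pixels'],cv2.COLOR_RGB2HSV);H,S,V=[hsv[...,i].astype(int) for i in range(3)]
near=(c['range_z']>0)&(np.linalg.norm(Q,axis=-1)<.12)
p=lambda k:(np.percentile(Q[k],[1,50,99],axis=0)*1e3).round(1).tolist()
m=near&((H<6)|(H>174))&(S>160)&(z>.117);print('tabtop',m.sum(),p(m) if m.any() else '',np.median(z[m]))
m=near&(abs(H-27)<8)&(S>150)&(z>.085)&(Q[...,1]<-.015)&(Q[...,1]>-.039);print('bar',m.sum(),p(m),np.median(z[m]))
E
python3 m.py 3
```

```text
t 3.35 case xy mm [-53.4  -0.5] z 0.0986 tool x yaw -67.32 zaxis [ 9.e-04 -3.e-04 -1.e+00] F case [-0.58 -0.55] 4.92 tq [-0.19 -0.12  0.04] w 0.5158871752845515
tabtop 1140 [[-34.6, 12.5], [-29.4, 25.9], [-26.7, 39.3]] 0.12149092529016091
bar 5973 [[-64.7, -38.8], [-16.2, -25.9], [12.6, -15.2]] 0.10068917763375612
```

Emit:
arm_command(
  rows=[
    {"xyz":[0,0,0.003],"delta_rot":[0,0,0],"gripper":0.044},
    {"xyz":[0,0,0],"delta_rot":[0,0,0],"gripper":0.044},
    {"xyz":[0,-0.003,0],"delta_rot":[0,0,0],"gripper":0.044},
    {"xyz":[0,-0.003,0],"delta_rot":[0,0,0],"gripper":0.044},
    {"xyz":[0,-0.004,0],"delta_rot":[0,0,0],"gripper":0.044},
    {"xyz":[0,-0.004,0],"delta_rot":[0,0,0],"gripper":0.044},
    {"xyz":[0,0,0],"delta_rot":[0,0,0],"gripper":0.044},
  ],
)

```text
time: 4.1
tool_pos: [0.5043, -0.0907, 0.0948]
tcp_rot: [2.613, -1.739, -0.005]
wrist_force: [-4.0, -1.9, 6.4]
width: 0.51
```

```bash
python3 m.py 4
```

```text
t 4.1 case xy mm [-41.6   0.3] z 0.0948 tool x yaw -67.3 zaxis [-4.4e-03 -5.0e-04 -1.0e+00] F case [-4.37 -0.2 ] 6.42 tq [-0.5   0.72 -0.08] w 0.5101518291987649
tabtop 1178 [[-28.1, 12.6], [-22.8, 25.8], [-20.2, 39.1]] 0.12145466766561533
bar 5019 [[-65.1, -38.7], [-12.7, -24.9], [12.8, -15.2]] 0.09677905060925446
```

Emit:
arm_command(
  rows=[
    {"xyz":[0,-0.004,-0.0005],"delta_rot":[0,0,0],"gripper":0.044},
    {"xyz":[0,-0.004,0],"delta_rot":[0,0,0],"gripper":0.044},
    {"xyz":[0,-0.004,0],"delta_rot":[0,0,0],"gripper":0.044},
    {"xyz":[0,-0.004,0],"delta_rot":[0,0,0],"gripper":0.044},
    {"xyz":[0,-0.004,0],"delta_rot":[0,0,0],"gripper":0.044},
    {"xyz":[0,-0.004,0],"delta_rot":[0,0,0],"gripper":0.044},
    {"xyz":[0,0,0],"delta_rot":[0,0,0],"gripper":0.044},
  ],
)

```text
time: 4.85
tool_pos: [0.526, -0.0815, 0.095]
tcp_rot: [2.612, -1.739, -0.006]
wrist_force: [-5.2, -3.5, 6.6]
width: 0.517
```

```bash
python3 m.py 5
```

```text
t 4.85 case xy mm [-18.    0.3] z 0.095 tool x yaw -67.3 zaxis [-5.3e-03 -6.0e-04 -1.0e+00] F case [-6.17 -1.16] 6.58 tq [-0.52  0.7  -0.12] w 0.5173231194679682
tabtop 1184 [[-4.6, 12.6], [0.7, 25.7], [3.5, 39.1]] 0.12139096027306985
bar 3647 [[-66.1, -38.6], [-7.1, -22.5], [13.1, -15.1]] 0.09684409517689593
```

View pics/wrist5.png

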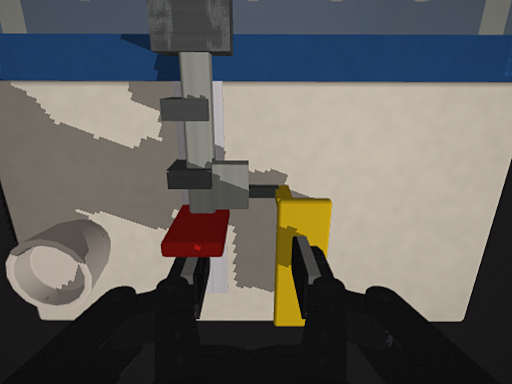

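Emit:
arm_command(
  rows=[
    {"xyz":[0,-0.002,0],"delta_rot":[0,0,0],"gripper":0.044},
    {"xyz":[0,-0.002,0],"delta_rot":[0,0,0],"gripper":0.044},
    {"xyz":[0,0,0],"delta_rot":[0,0,0],"gripper":0.044},
  ],
)

```text
time: 5.2
tool_pos: [0.5294, -0.0801, 0.095]
tcp_rot: [2.612, -1.739, -0.007]
wrist_force: [-4.7, -3.6, 5.7]
width: 0.516
```

Emit:
arm_command(
  rows=[
    {"xyz":[0,-0.002,0],"delta_rot":[0,0,0],"gripper":0.044},
    {"xyz":[0,-0.001,0],"delta_rot":[0,0,0],"gripper":0.044},
    {"xyz":[0,0,0],"delta_rot":[0,0,0],"gripper":0.044},
  ],
)

```text
time: 5.5
tool_pos: [0.532, -0.079, 0.095]
tcp_rot: [2.612, -1.739, -0.007]
wrist_force: [-5.9, -3.5, 6.6]
width: 0.516
```

```bash
python3 m.py 6
```

```text
t 5.5 case xy mm [-11.4   0.4] z 0.095 tool x yaw -67.31 zaxis [-5.8e-03 -8.0e-04 -1.0e+00] F case [-6.85 -0.96] 6.63 tq [-0.62  0.8  -0.06] w 0.5156624307732691
tabtop 1175 [[2.0, 12.6], [7.2, 25.6], [9.9, 39.1]] 0.12145598713274078
bar 3334 [[-65.7, -38.5], [-8.1, -22.0], [13.2, -15.2]] 0.09684688765084269
```

Emit:
arm_command(
  rows=[
    {"xyz":[0,-0.0015,0],"delta_rot":[0,0,0],"gripper":0.044},
    {"xyz":[0,-0.0015,0],"delta_rot":[0,0,0],"gripper":0.044},
    {"xyz":[0,0,0],"delta_rot":[0,0,0],"gripper":0.044},
  ],
)

```text
time: 5.85
tool_pos: [0.5344, -0.078, 0.095]
tcp_rot: [2.612, -1.738, -0.008]
wrist_force: [-6.7, -3.6, 7.5]
width: 0.517
```

Emit:
arm_command(
  rows=[
    {"xyz":[0,-0.0015,0],"delta_rot":[0,0,0],"gripper":0.044},
    {"xyz":[0,0,0],"delta_rot":[0,0,0],"gripper":0.044},
  ],
)

```text
time: 6.05
tool_pos: [0.5344, -0.0779, 0.095]
tcp_rot: [2.61, -1.736, -0.011]
wrist_force: [-11.0, -5.8, 10.5]
width: 0.515
```

```bash
python3 m.py 7
```

```text
t 6.05 case xy mm [-8.8  0.4] z 0.095 tool x yaw -67.25 zaxis [-0.0096 -0.002  -1.    ] F case [-12.4   -1.09] 10.48 tq [-0.89  1.69  0.16] w 0.5151306616427971
tabtop 1165 [[4.8, 12.6], [9.9, 25.7], [12.6, 39.2]] 0.121461930169042
bar 3196 [[-65.5, -38.5], [-12.5, -21.9], [13.2, -15.2]] 0.09679391026640602
```

Emit:
arm_command(
  rows=[
    {"xyz":[0,-0.0015,0],"delta_rot":[0,0,0],"gripper":0.044},
    {"xyz":[0,0,0],"delta_rot":[0,0,0],"gripper":0.044},
  ],
)

```text
time: 6.3
tool_pos: [0.5345, -0.0779, 0.095]
tcp_rot: [2.609, -1.734, -0.014]
wrist_force: [-14.3, -7.3, 13.2]
width: 0.513
```

```bash
python3 m.py 8
```

```text
t 6.3 case xy mm [-8.7  0.4] z 0.095 tool x yaw -67.21 zaxis [-0.0125 -0.0028 -0.9999] F case [-15.96  -1.23] 13.24 tq [-1.21  2.34  0.23] w 0.5126439574708817
tabtop 1173 [[4.6, 12.6], [10.0, 25.9], [12.6, 39.0]] 0.12144492999200708
bar 3198 [[-65.7, -38.6], [-12.2, -21.9], [13.2, -15.1]] 0.09672526501473126
```

Emit:
arm_command(
  rows=[
    {"xyz":[0,0,-0.003],"delta_rot":[0,0,0],"gripper":0.044},
    {"xyz":[0,0,-0.003],"delta_rot":[0,0,0],"gripper":0.044},
    {"xyz":[0,0,-0.004],"delta_rot":[0,0,0],"gripper":0.044},
    {"xyz":[0,0,-0.004],"delta_rot":[0,0,0],"gripper":0.044},
    {"xyz":[0,0,-0.003],"delta_rot":[0,0,0],"gripper":0.044},
    {"xyz":[0,0,0],"delta_rot":[0,0,0],"gripper":0.044},
  ],
)

```text
time: 6.95
tool_pos: [0.5342, -0.0767, 0.109]
tcp_rot: [2.609, -1.736, -0.016]
wrist_force: [-7.5, -5.6, -1.2]
width: 0.515
```

```bash
python3 m.py 9
```

```text
t 6.95 case xy mm [-8.6  1.7] z 0.109 tool x yaw -67.26 zaxis [-1.290e-02 -6.000e-04 -9.999e-01] F case [-9.09 -2.27] -1.21 tq [-0.79  1.17  0.17] w 0.5146334230744335
tabtop 966 [[4.6, 12.6], [9.7, 25.8], [12.6, 39.0]] 0.1214561501012394
bar 3114 [[-66.2, -38.5], [-6.1, -21.5], [13.2, -15.2]] 0.10775382515228184
```

View pics/wrist9.png

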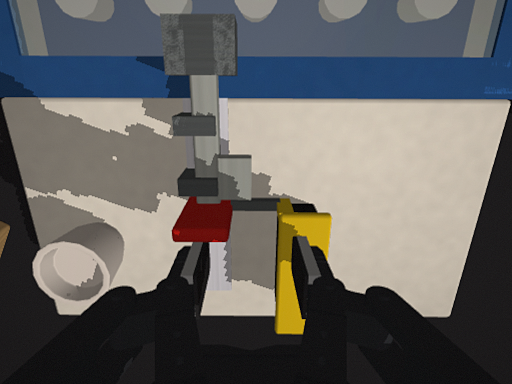

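Catch is fully up (0.1078), and the bolt is still home. Next I back off from the tab and lift away.

Emit:
arm_command(
  rows=[
    {"xyz":[0,0.004,-0.003],"delta_rot":[0,0,0],"gripper":0.044},
    {"xyz":[0,0.004,-0.003],"delta_rot":[0,0,0],"gripper":0.044},
    {"xyz":[0,0.005,-0.003],"delta_rot":[0,0,0],"gripper":0.044},
    {"xyz":[0,0.004,-0.01],"delta_rot":[0,0,0],"gripper":0.044},
    {"xyz":[0,0,-0.03],"delta_rot":[0,0,0],"gripper":0.044},
    {"xyz":[0,0,-0.04],"delta_rot":[0,0,0],"gripper":0.044},
    {"xyz":[0,0,-0.03],"delta_rot":[0,0,0],"gripper":0.044},
    {"xyz":[0,0,0],"delta_rot":[0,0,0],"gripper":0.044},
    {"xyz":[0,0,0],"delta_rot":[0,0,0],"gripper":0.044},
  ],
)

```text
time: 7.9
tool_pos: [0.5253, -0.0828, 0.2338]
tcp_rot: [-2.614, 1.74, -0.005]
wrist_force: [-0.3, 0.4, -0.5]
width: 0.512
```

```bash
python3 m.py 10; python3 -c "
from h import *
snap('side','side10.png')"
```

```text
t 7.9 case xy mm [-19.1  -0.6] z 0.2338 tool x yaw -67.32 zaxis [ 3.6e-03 -6.0e-04 -1.0e+00] F case [-0.16  0.47] -0.46 tq [ 0.01 -0.   -0.01] w 0.5116767735103201
tabtop 310 [[4.8, 12.5], [9.0, 25.6], [12.4, 39.3]] 0.12150160825795456
bar 2040 [[-66.3, -38.8], [-23.8, -26.9], [13.1, -15.3]] 0.10776056496225503
```

View pics/wrist10.png

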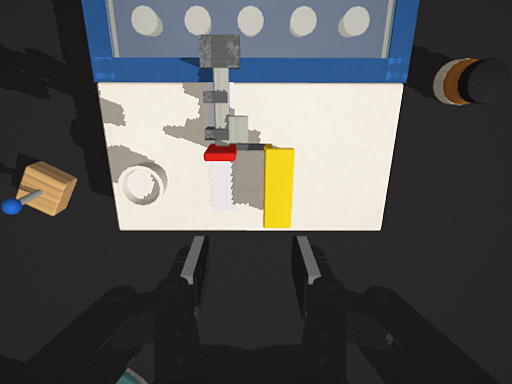

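View pics/side10.png

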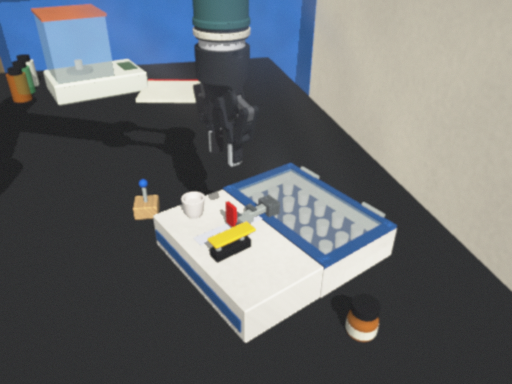

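The pictures show the bolt in the keeper, with the tab at (220,153) in the wrist view, and the catch up. The crucible, jar and block stand where they were, and the gripper is clear.

```bash
python3 -c "
from workcell import bot
print(bot.finish_job())"
```

```text
the job is handed in; nothing more can be done
None
```

The lid is locked and the job is handed in; no verdict was reported. One fingertip held the catch about 11 mm down while the other pushed the red tab about 39 mm to its end stop. I then let go, with the tab still held home, and lifted the arm clear.

- **Bolt home:** at the end of the push the tab stopped moving while the push force rose from about 7 to 16 N. The tab has stayed in the same place since the release, with its rear face about 4.8 mm along the case's x.
- **Catch up:** the top of the bar is back at 107.8 mm above the bench, the same as before pressing. I did not pull the bolt back to test the lock.
- **Loose items:** the crucible, jar and block look unmoved in the final pictures. I did not measure their positions.
- **Robot:** the gripper touches nothing, the wrist force reads about 0, and the clock stood at about 8 s.

One disagreement came up. The side camera placed the bar about 4 mm off from the wrist camera, so I relied on the wrist camera. The wrist and scene cameras agreed with the given sizes.

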